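# Sweep the plaster chips off the carving board

## Task

Clear the carving board: with the fingertips, sweep the three broken plaster chips along the board and over its edge into the steel waste tray that stands against it. Push them only, never pick one up, and leave the rasp, the spatula, the jar and the bowl where they are.

Things in the scene. Friction and masses are not known exactly. Their poses are not given: they have to be found in the camera images.
- board: carving board, plywood on two battens, fixed to the bench: 280 mm (its x) x 300 mm (its y), top face 40 mm above the bench. Origin: centre of its underside, on the bench. The waste tray stands against one of the two edges that cross its y axis (150 mm from the origin), at its +y or its -y edge; the bowl stands at the other.
- tray: empty open steel waste tray, fixed on the bench with its long side 4 mm from the board's edge and parallel to it: 300 mm (its x) x 150 mm (its y), walls 4 mm thick and 28 mm high (rim 12 mm below the board's top; the rolled rim looks 3 mm higher), floor 4 mm thick. Origin: centre of its underside, on the bench.
- chip_long_center (a point): centre, half-way up, of one of three broken white plaster chips that lie flat and loose on the carving board, the longest: an irregular flat-bottomed shard about 46 x 32 mm, 17 mm thick; 13 to 31 g. They lie in three lanes that run along the board's y axis, parted by the tools.
- chip_thick_center (a point): centre, half-way up, of one of three broken white plaster chips that lie flat and loose on the carving board, the thickest: a lump about 36 x 34 mm, 22 mm thick; 13 to 31 g. They lie in three lanes that run along the board's y axis, parted by the tools.
- chip_small_center (a point): centre, half-way up, of one of three broken white plaster chips that lie flat and loose on the carving board, the smallest: a shard about 33 x 28 mm, 14 mm thick; 13 to 31 g. They lie in three lanes that run along the board's y axis, parted by the tools.
- rasp: flat steel rasp without handle, 180 x 14 mm, 5 mm thick, lying loose on the board roughly along the board's y axis, between two chip lanes. Origin: centre of its underside; its x runs along it.
- spatula: plaster spatula, 142 mm long (from 62 mm behind to 80 mm ahead of the origin along its x), 16 mm wide, 10 mm thick at the wooden handle, lying loose on the board roughly along the board's y axis, between the other two lanes. Origin: on its underside.
- jar: small amber glass jar with a steel lid, 30 mm across, 42 mm tall, standing loose on the board in line with the spatula. Origin: centre of its underside.
- bowl: black rubber mixing bowl, 124 mm across, 58 mm tall, standing loose on the bench at the end of the board opposite the tray. Origin: centre of its underside.

How it is judged:
By the outcome, as a careful person would: the job done as asked, in the order asked, and still so for the second after the job is handed in, with the robot touching nothing.
It also fails if it takes over 51 s, if anything falls off the work surface, if the arm or the gripper's body presses on something with over 40 N, if the wrist force passes 120 N, or if a joint passes its speed limit or range.

## Robot

A 6-joint arm with a two-finger parallel gripper is mounted at the origin on the work surface. World frame = base frame: x ahead of the robot, y to its left, z up, the work surface at z = 0. Lengths are in m, angles in rad, forces in N, time in s.
With the tool pointing down it reaches from about 0.375 to 0.9 m from the base axis. Payload 3.1 kg.
Tool frame: the origin (TCP) lies at the very end of the fingers, on their centre line; the grasp point (between the pads) lies 19 mm behind it (bot.grip_point_offset is the distance from the TCP to the grasp point, in m); z points along the fingers, y is the line along which they close (so a half turn about z gives the same grasp; the last joint's range is limited). The gripper opens to 87 mm and grips with 3 to 60 N. Pads are 19 mm wide; open, the fingers measure 117 mm over their backs; the gripper's body (75 mm by 190 mm) begins 51 mm behind the grasp point.
Start: joints at [-1.351, 0.527, 1.433, -0, 1.181, -0.178], TCP at [0.242, -0.576, 0.223] pointing down, gripper open.
Joint ranges: [-3.08, 3.08], [-0.75, 2.2], [0.22, 2.44], [-1.43, 4.57], [0, 2.65], [-2.85, 2.85]. Speed limits (rad/s): [2.79, 2.79, 3.14, 3.14, 3.14, 3.14].

## Interface

Orientations are given as a rotation vector (axis times angle).
In Python, from cell import bot, optics, order gives the robot as it stands.
- The arm moves only by the shell command python3 -m handwheel 'ROWS' [OPENING] [FORCE]. ROWS is JSON, a list of rows, each an object with "translation": the shift along the tool's x, y, z as a fraction of full scale, a list of three; "twist": the turn, a rotation vector about the tool's x, y, z as a fraction of full scale, a list of three. A call has 1 to 20 rows; each row shifts and turns the commanded pose from where the row before left it, along the tool's axes as they then stand; what a row does not reach is not made up. Full scale, the value 1, is 0.02 m for a shift and 0.08 rad for a turn. A row lasts 1/12 s, in which the tool goes at most 41.7 mm and 7.16 degrees, less where a joint would pass 70% of its speed; a pose out of reach is approached as far as the arm can. A call with a number of a shift or a turn outside -1 to 1 is refused whole. A call with a gripper value outside its range is refused whole. OPENING is the closure in counts, from 0 (fully open) to 255 (shut), set as the call begins (- or left out, the last holds). The fingers move at their own pace and stop on an object; FORCE is the grip in N (left out, the last holds). Time passes only in rows, so rows that do not move let the fingers close. It gives the time, the measured TCP pose, the force, the opening and the grip force at its end, in the units of the state.
- bot.observe(): the state, without advancing time (a new reading comes with each control period).
- optics.grab_frame(name): name is "scene" or "side" or "wrist"; returns (picture, depth): 480x640x3 uint8, red, green, blue; 480x640 float32, m along the optical axis (not along the pixel's ray), 0 where there is no reading.
- optics.get_calibration(name): a dict with "vertical_fov" (degrees; the focal length in pixels is half the picture's height over the tangent of half this angle, whatever the lens; pixels are square), "cx", "cy" (the principal point, pixels), "eye" and "orientation" of the camera in the world. Camera axes: x right, y down, z forward; pixel columns grow to the right and rows downward; lengths in m; the calibration is good to about 2 mm. A picture is of the moment at which its call begins: read the wrist's pose just before it. get_calibration takes no time and is no camera call; for the wrist camera it gives the pose at the moment of the call.
- order.job_done(): hands the job in; it is judged then, once.
The state is a dict: "clock": time; "joint_pos": joint angles; "qd": joint speeds; "joint_efforts": joint torques, N m; "eef_pos": TCP position; "tool_rot": TCP orientation; "wrist_force": force on the tool from outside, world axes, zero at the start; "wrist_torque": the same for the moment, N m; "finger_gap": opening from 0.0 (shut) to 1.0 (fully open); "finger_force": force on a finger pad.
Only numpy, scipy, OpenCV 4.12 (cv2) and the standard library are available. Lean on these libraries where they do the work, as an engineer would, in place of code of your own. Each camera call takes 0.05 s, during which the arm holds its last target. There are 200 camera calls.

## Working session

There is one attempt and no reset: what is moved stays moved. The work goes in short steps, Python scripts to look and compute and a shell command to move; the robot and the scene stay as the last step left them, time stands still between calls to the robot, and variables do not carry over. Pictures are saved under pics/ and viewed, at most 10 in all, crops included, and the job is handed in when it is done.

```bash
ls; mkdir -p pics; python3 - <<'E'
from cell import bot, optics, order
import cv2
for n in("scene","side"):
    p,d=optics.grab_frame(n); cv2.imwrite(f"pics/{n}0.png",p[...,::-1]); c=optics.get_calibration(n); print(n,c)
    import numpy as np; np.savez(f"{n}0.npz",p=p,d=d)
s=bot.observe(); print(s)
E
```

```text
pics
scene {'vertical_fov': 42.09987035581605, 'cx': 331.98706461267693, 'cy': 247.19206483631788, 'eye': array([1.27705705, 0.42558473, 0.68426286]), 'orientation': array([-1.23187166, -2.11947584,  1.08434269])}
side {'vertical_fov': 44.505470768672325, 'cx': 325.9213567963611, 'cy': 229.71823073650967, 'eye': array([0.20555046, 0.5863304 , 0.66714806]), 'orientation': array([-0.71079367,  2.61147695, -1.14452846])}
{'clock': 0.1, 'joint_pos': array([-1.35149573e+00,  5.28381652e-01,  1.43374675e+00, -8.82152197e-06,
        1.18138257e+00, -1.78475224e-01]), 'qd': array([-0.00107561, -0.00321656, -0.00295512,  0.0012072 , -0.00040041,
        0.00014345]), 'joint_efforts': array([-7.31902164e-04, -4.40985954e+01, -1.77150589e+01,  6.35531824e-02,
        5.34087466e-02, -3.98706118e-05]), 'eef_pos': array([ 0.24200311, -0.57555185,  0.221673  ]), 'tool_rot': array([-3.07778116e+00, -6.20339887e-01,  7.42714412e-05]), 'wrist_force': array([-0.23028906, -0.32836897,  0.06538475]), 'wrist_torque': array([-0.01216149, -0.04707665, -0.00018618]), 'finger_force': 0.0, 'finger_gap': 1.005931353395443}
```

View pics/scene0.png

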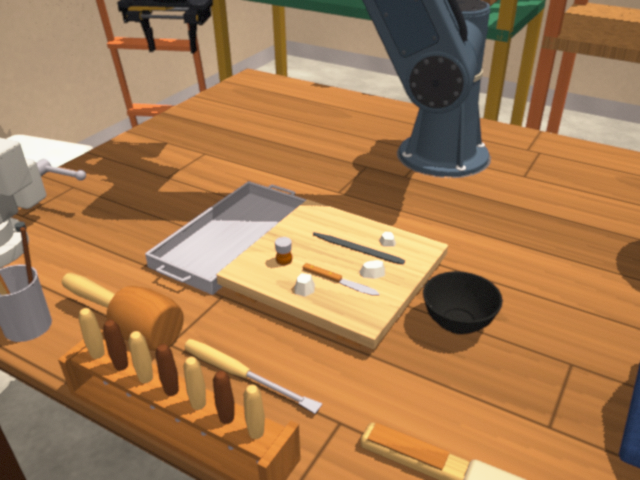

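View pics/side0.png

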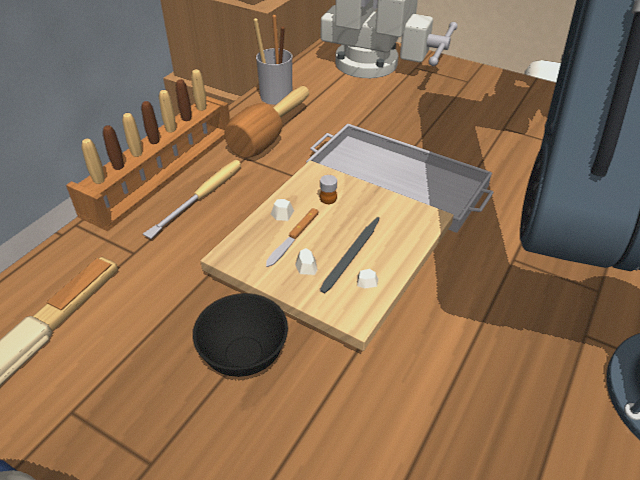

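The scene view has the tray on the left (about 225,235), the board in the middle and the bowl on the right (460,303). The side view has chips at (283,209), (306,261) and (367,278), the jar at (328,189), the spatula around (292,237) and the rasp around (350,255). Next I'll build a metric top-down map.

```bash
cat > h.py <<'E'
import numpy as np, cv2
from scipy.spatial.transform import Rotation as R
def cloud(d,c):
    f=240/np.tan(np.radians(c['vertical_fov']/2)); v,u=np.mgrid[:480,:640]
    P=np.stack([(u-c['cx'])/f*d,(v-c['cy'])/f*d,d],-1)
    return P@R.from_rotvec(c['orientation']).as_matrix().T+c['eye']
def top(p,c,z,x0,y0,S,W,H):   # image: col = (y0-y)*S (y left), row=(x0-x)*S
    f=240/np.tan(np.radians(c['vertical_fov']/2)); r,k=np.mgrid[:H,:W].astype(float)
    Q=np.stack([x0-r/S,y0-k/S,np.full(r.shape,z)],-1)-c['eye']
    q=Q@R.from_rotvec(c['orientation']).as_matrix()
    return cv2.remap(p,(q[...,0]/q[...,2]*f+c['cx']).astype('f4'),(q[...,1]/q[...,2]*f+c['cy']).astype('f4'),1)
def chips(p,d,c):
    X=cloud(d,c); h=cv2.cvtColor(p,cv2.COLOR_RGB2HSV)
    return X,h
E
python3 - <<'E'
from h import *
from cell import optics
out=[]
for n in("scene","side"):
    z=np.load(n+"0.npz"); p,d=z['p'],z['d']; c=optics.get_calibration(n); X=cloud(d,c)
    h=cv2.cvtColor(p,cv2.COLOR_RGB2HSV)
    v,u=np.mgrid[:480,:640]
    m=(d>0)&(X[...,2]>.044)&(X[...,2]<.075)&(h[...,1]<50)&(h[...,2]>120)&(X[...,0]>.3)&(X[...,0]<.9)&(abs(X[...,1])<.6)
    k,l,s,_=cv2.connectedComponentsWithStats(m.astype('u1'))
    for i in range(1,k):
        if s[i,4]>25:
            q=X[l==i]; print(n,s[i],'mean',q.mean(0).round(4),'min',np.percentile(q,2,0).round(4),'max',np.percentile(q,98,0).round(4))
    m=(d>0)&(abs(X[...,2]-.04)<.004)&(h[...,1]>60)&(X[...,0]>.3)&(X[...,0]<.9)&(abs(X[...,1])<.6)
    k,l,s,_=cv2.connectedComponentsWithStats(m.astype('u1')); i=1+s[1:,4].argmax()
    q=X[l==i]; print('board',cv2.minAreaRect(q[:,:2].astype('f4')), 'z',np.median(q[:,2]))
    np.savez(n+'X.npz',X=X)
    T=top(p,c,.042,.78,.22,1300,700,560)
    for a in np.arange(-.3,.21,.05): cv2.line(T,(int((.22-a)*1300),0),(int((.22-a)*1300),8),(255,0,0),2); cv2.putText(T,f"{a:.2f}",(int((.22-a)*1300)-14,20),0,.4,(255,0,0))
    for a in np.arange(.4,.78,.05): cv2.line(T,(0,int((.78-a)*1300)),(8,int((.78-a)*1300)),(255,0,0),2); cv2.putText(T,f"{a:.2f}",(10,int((.78-a)*1300)),0,.4,(255,0,0))
    cv2.imwrite(f"pics/top_{n}.png",T[...,::-1])
E
```

```text
scene [ 15 184  30  24 361] mean [ 0.6706 -0.5857  0.0615] min [ 0.6414 -0.5972  0.0476] max [ 0.6924 -0.5793  0.0743]
scene [  0 217  11  20 140] mean [ 0.7562 -0.5562  0.0537] min [ 0.7384 -0.5687  0.0447] max [ 0.7728 -0.5454  0.0678]
scene [381 232  13  13 130] mean [0.4436 0.0622 0.051 ] min [0.4301 0.0516 0.0444] max [0.4535 0.0735 0.0555]
scene [361 261  23  16 268] mean [0.5355 0.0796 0.0528] min [0.5181 0.0649 0.0444] max [0.5475 0.0936 0.0584]
scene [296 274  17  21 272] mean [0.6292 0.0042 0.0556] min [ 0.6132 -0.0089  0.0445] max [0.6405 0.0147 0.0627]
scene [  4 277  24  17 138] mean [ 0.8642 -0.3917  0.0598] min [ 0.8514 -0.3966  0.0452] max [ 0.8704 -0.3782  0.0746]
board ((0.5290108919143677, 0.003975138068199158), (0.3027071952819824, 0.2844527065753937), 88.88516998291016) z 0.03925915242226574
side [321  34  12   8  61] mean [ 0.8583 -0.5447  0.0684] min [ 0.8455 -0.5505  0.0621] max [ 0.8713 -0.5395  0.0745]
side [348  40  30  18 294] mean [ 0.767  -0.5531  0.0572] min [ 0.7386 -0.5635  0.0444] max [ 0.7952 -0.5421  0.074 ]
side [401  46  24  15 244] mean [ 0.6583
[... 187 characters left out ...]
 0.0744]
side [323 187  12   5  36] mean [ 0.5705 -0.057   0.0714] min [ 0.5647 -0.0638  0.0676] max [ 0.577  -0.0518  0.0746]
side [272 199  21  21 324] mean [0.6201 0.007  0.0559] min [ 0.6089 -0.0081  0.0446] max [0.6338 0.0176 0.0643]
side [274 248  10  11  36] mean [0.5769 0.0817 0.0447] min [0.5704 0.0732 0.044 ] max [0.5842 0.0925 0.046 ]
side [296 248  21  25 360] mean [0.5268 0.085  0.0542] min [0.5125 0.0676 0.0446] max [0.5419 0.0972 0.0597]
side [358 269  19  18 263] mean [0.4364 0.0664 0.052 ] min [0.4244 0.0531 0.0445] max [0.4482 0.0772 0.0562]
board ((0.528513491153717, 0.0071512311697006226), (0.30323338508605957, 0.2818540334701538), 88.45498657226562) z 0.04075046379134478
```

View pics/top_side.png

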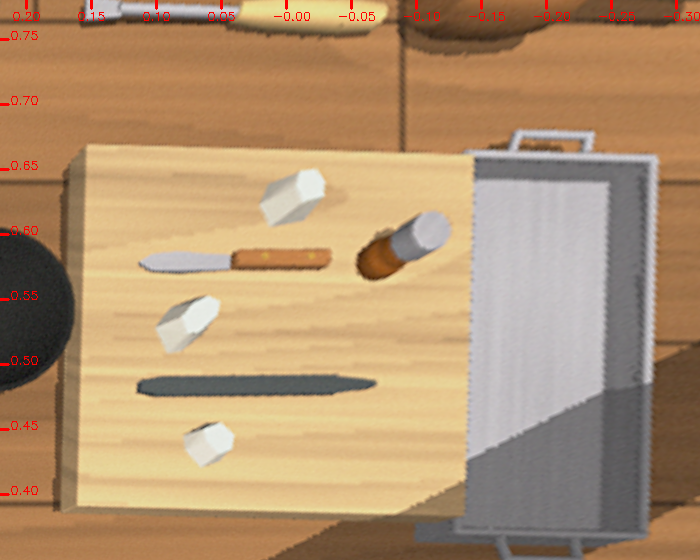

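The top-down map (1300 px/m) shows the tray on the -y side. Lanes run along world y:
- **Thick chip:** near (.625, .005).
- **Long chip:** near (.529, .081).
- **Small chip:** near (.439, .064).
- **Obstacles:** spatula x≈.58, jar (.576, -.067), rasp x≈.485.

I'll turn the tool so its closing line lies along world x, then start.

```bash
python3 -m handwheel '[{"translation":[0,0,0],"twist":[0,0,-0.98]},{"translation":[0,0,0],"twist":[0,0,-0.98]},{"translation":[0,0,0],"twist":[0,0,-0.98]},{"translation":[0,0,0],"twist":[0,0,-0.98]},{"translation":[0,0,0],"twist":[0,0,-0.98]},{"translation":[0,0,0],"twist":[0,0,-0.98]},{"translation":[0,0,0],"twist":[0,0,-0.98]},{"translation":[0,0,0],"twist":[0,0,-0.98]},{"translation":[0,0,0],"twist":[0,0,-0.98]},{"translation":[0,0,0],"twist":[0,0,-0.98]},{"translation":[0,0,0],"twist":[0,0,-0.98]},{"translation":[0,0,0],"twist":[0,0,-0.98]},{"translation":[0,0,0],"twist":[0,0,-0.98]},{"translation":[0,0,0],"twist":[0,0,-0.98]},{"translation":[0,0,0],"twist":[0,0,-0.98]},{"translation":[0,0,0],"twist":[0,0,0]}]' 220 20
```

```text
clock: 1.43
eef_pos: [0.242, -0.5758, 0.222]
tool_rot: [-2.216, -2.225, -0.001]
wrist_force: [0.0, -0.6, 0.1]
finger_gap: 0.138
finger_force: 0.0
```

```bash
python3 -m handwheel '[{"translation":[0.97,0.6,0],"twist":[0,0,0]},{"translation":[0.97,0.6,0],"twist":[0,0,0]},{"translation":[0.97,0.6,0],"twist":[0,0,0]},{"translation":[0.97,0.6,0],"twist":[0,0,0]},{"translation":[0.97,0.6,0],"twist":[0,0,0]},{"translation":[0.97,0.6,0],"twist":[0,0,0]},{"translation":[0.97,0.6,0],"twist":[0,0,0]},{"translation":[0.97,0.6,0],"twist":[0,0,0]},{"translation":[0.97,0.6,0],"twist":[0,0,0]},{"translation":[0.97,0.6,0],"twist":[0,0,0]},{"translation":[0.97,0.6,0],"twist":[0,0,0]},{"translation":[0.97,0.6,0],"twist":[0,0,0]},{"translation":[0.97,0.6,0],"twist":[0,0,0]},{"translation":[0.97,0.6,0],"twist":[0,0,0]},{"translation":[0.97,0.6,0],"twist":[0,0,0]},{"translation":[0.97,0.6,0],"twist":[0,0,0]},{"translation":[0.97,0.6,0],"twist":[0,0,0]},{"translation":[0.97,0.6,0],"twist":[0,0,0]}]'; python3 -m handwheel '[{"translation":[0.97,0.2,0],"twist":[0,0,0]},{"translation":[0.97,0.2,0],"twist":[0,0,0]},{"translation":[0.97,0.2,0],"twist":[0,0,0]},{"translation":[0.97,0.2,0],"twist":[0,0,0]},{"translation":[0.97,0.2,0],"twist":[0,0,0]},{"translation":[0.97,0.2,0],"twist":[0,0,0]},{"translation":[0.97,0.2,0],"twist":[0,0,0]},{"translation":[0.97,0.2,0],"twist":[0,0,0]},{"translation":[0.97,0.2,0],"twist":[0,0,0]},{"translation":[0.97,0.2,0],"twist":[0,0,0]},{"translation":[0.97,0.2,0],"twist":[0,0,0]},{"translation":[0.97,0.2,0],"twist":[0,0,0]},{"translation":[0.97,0.2,0],"twist":[0,0,0]},{"translation":[0.97,0.2,0],"twist":[0,0,0]},{"translation":[0.97,0.2,0],"twist":[0,0,0]},{"translation":[0.97,0.2,0],"twist":[0,0,0]},{"translation":[0.97,0.2,0],"twist":[0,0,0]},{"translation":[0.97,0.2,0],"twist":[0,0,0]},{"translation":[0,0,0],"twist":[0,0,0]}]'
```

```text
clock: 2.93
eef_pos: [0.4574, -0.2252, 0.2224]
tool_rot: [-2.22, -2.222, 0.0]
wrist_force: [1.3, -0.8, -0.6]
finger_gap: 0.141
finger_force: 0.0
clock: 4.52
eef_pos: [0.5284, 0.126, 0.2224]
tool_rot: [-2.217, -2.225, -0.002]
wrist_force: [0.2, -1.3, -0.4]
finger_gap: 0.138
finger_force: 0.0
```

```bash
python3 -m handwheel '[{"translation":[0,0,1],"twist":[0,0,0]},{"translation":[0,0,1],"twist":[0,0,0]},{"translation":[0,0,1],"twist":[0,0,0]},{"translation":[0,0,1],"twist":[0,0,0]},{"translation":[0,0,1],"twist":[0,0,0]},{"translation":[0,0,1],"twist":[0,0,0]},{"translation":[0,0,1],"twist":[0,0,0]},{"translation":[0,0,1],"twist":[0,0,0]},{"translation":[0,0,0.5],"twist":[0,0,0]},{"translation":[0,0,0.3],"twist":[0,0,0]},{"translation":[0,0,0],"twist":[0,0,0]}]'
python3 - <<'E'
from h import *
from cell import optics
c=optics.get_calibration("side");p,d=optics.grab_frame("side")
cv2.imwrite("pics/s1.png",cv2.resize(p[150:360,190:470],None,fx=2.8,fy=2.8)[...,::-1])
E
```

```text
clock: 5.43
eef_pos: [0.5273, 0.1227, 0.0455]
tool_rot: [-2.218, -2.223, 0.003]
wrist_force: [-0.3, -0.1, -0.6]
finger_gap: 0.138
finger_force: 0.0
```

View pics/s1.png

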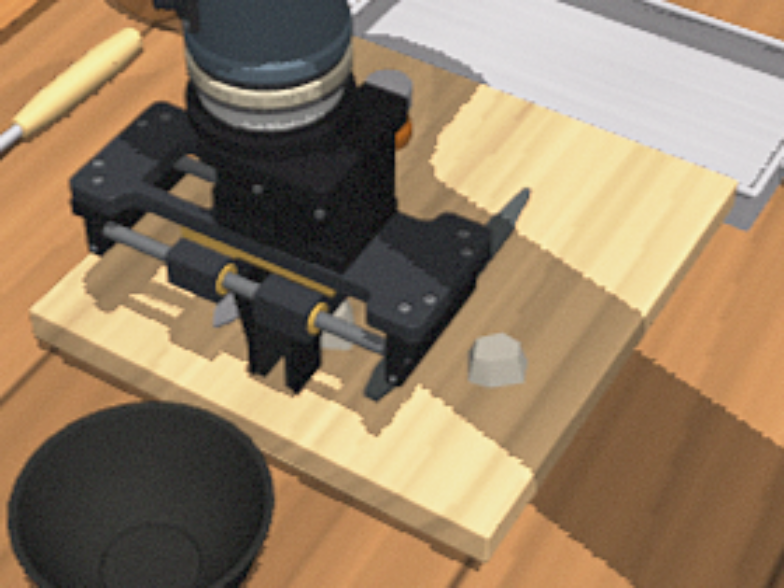

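Fingertips are just behind the long chip, which shows at (338,325) in the crop, clear of spatula and rasp. I'll push about half way and check.

```bash
python3 -m handwheel '[{"translation":[-0.4,0,0],"twist":[0,0,0]},{"translation":[-0.4,0,0],"twist":[0,0,0]},{"translation":[-0.4,0,0],"twist":[0,0,0]},{"translation":[-0.4,0,0],"twist":[0,0,0]},{"translation":[-0.4,0,0],"twist":[0,0,0]},{"translation":[-0.4,0,0],"twist":[0,0,0]},{"translation":[-0.4,0,0],"twist":[0,0,0]},{"translation":[-0.4,0,0],"twist":[0,0,0]},{"translation":[-0.4,0,0],"twist":[0,0,0]},{"translation":[-0.4,0,0],"twist":[0,0,0]},{"translation":[-0.4,0,0],"twist":[0,0,0]},{"translation":[-0.4,0,0],"twist":[0,0,0]},{"translation":[0,0,0],"twist":[0,0,0]}]'
python3 - <<'E'
from h import *
from cell import optics
p,d=optics.grab_frame("scene")
cv2.imwrite("pics/s2.png",cv2.resize(p[170:360,140:460],None,fx=2.4,fy=2.4)[...,::-1])
E
```

```text
clock: 6.57
eef_pos: [0.5286, 0.0255, 0.0465]
tool_rot: [2.219, 2.223, -0.0]
wrist_force: [0.3, -0.6, -0.3]
finger_gap: 0.135
finger_force: 0.0
```

View pics/s2.png

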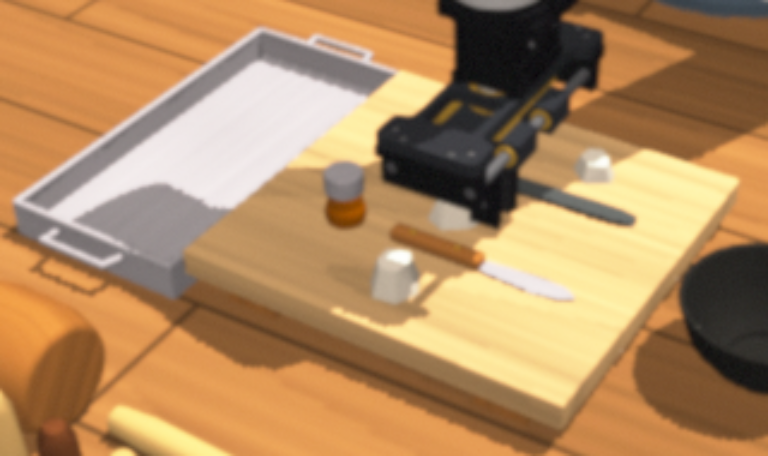

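The long chip sits at (452,213) in the crop, ahead of the fingers near the spatula's end. I'll measure its position.

```bash
cat > w.py <<'E'
from h import *
from cell import optics
for n in("scene","side"):
    p,d=optics.grab_frame(n); X=cloud(d,optics.get_calibration(n)); h=cv2.cvtColor(p,cv2.COLOR_RGB2HSV)
    m=(d>0)&(X[...,2]>.0445)&(X[...,2]<.068)&(h[...,1]<60)&(h[...,2]>90)&(X[...,0]>.38)&(X[...,0]<.69)&(abs(X[...,1])<.18)
    k,l,s,_=cv2.connectedComponentsWithStats(m.astype('u1'))
    for i in range(1,k):
        if s[i,4]>12: q=X[l==i]; print(n,s[i],'min',np.percentile(q,2,0).round(4),'max',np.percentile(q,98,0).round(4))
    m=(h[...,0]>5)&(h[...,0]<16)&(h[...,1]>200)&(X[...,2]>.044)&(X[...,2]<.08)&(X[...,0]>.5)&(X[...,0]<.65)&(abs(X[...,1])<.15)
    k,l,s,_=cv2.connectedComponentsWithStats(m.astype('u1'))
    for i in range(1,k):
        if s[i,4]>12: q=X[l==i]; print(n,'brown','min',np.percentile(q,2,0).round(4),'max',np.percentile(q,98,0).round(4))
E
python3 w.py
```

```text
scene [381 233  14  12 127] min [0.4307 0.051  0.0449] max [0.453  0.0742 0.0547]
scene [374 251   7   6  13] min [0.4815 0.0583 0.0445] max [0.4911 0.0697 0.0468]
scene [379 252   9   7  18] min [0.4784 0.0649 0.0445] max [0.4925 0.0826 0.0471]
scene [320 254  19   9 104] min [ 0.5402 -0.0128  0.0447] max [0.553  0.0164 0.0562]
scene [388 256  13   6  28] min [0.4791 0.0847 0.0445] max [0.4894 0.1062 0.0466]
scene [295 274  19  21 271] min [ 0.6128 -0.0074  0.045 ] max [0.6407 0.0144 0.0632]
scene brown min [ 0.5733 -0.0732  0.0452] max [ 0.5935 -0.0541  0.062 ]
side [271 199  21  20 280] min [ 0.6091 -0.0044  0.0454] max [0.6355 0.0174 0.0641]
side [337 227   4  12  36] min [0.5131 0.0009 0.0453] max [0.5198 0.0109 0.0585]
side [284 239   6   7  19] min [0.5743 0.0512 0.0446] max [0.5823 0.0634 0.0456]
side [279 242   7  13  22] min [0.5726 0.0623 0.0445] max [0.5828 0.084  0.0464]
side [320 258  28  33 267] min [0.4761 0.0483 0.0446] max [0.4886 0.1126 0.0482]
side [358 269  20  18 266] min [0.425  0.0536 0.0449] max [0.4482 0.0769 0.0566]
```

```bash
python3 -m handwheel '[{"translation":[-0.4,-0.03,0],"twist":[0,0,0]},{"translation":[-0.4,-0.03,0],"twist":[0,0,0]},{"translation":[-0.4,-0.03,0],"twist":[0,0,0]},{"translation":[-0.4,-0.03,0],"twist":[0,0,0]},{"translation":[-0.4,-0.03,0],"twist":[0,0,0]},{"translation":[-0.4,-0.03,0],"twist":[0,0,0]},{"translation":[-0.4,-0.03,0],"twist":[0,0,0]},{"translation":[0,0,0],"twist":[0,0,0]}]'; python3 w.py
```

```text
clock: 7.38
eef_pos: [0.5246, -0.0307, 0.0466]
tool_rot: [2.22, 2.222, 0.0]
wrist_force: [0.4, -0.0, -0.3]
finger_gap: 0.135
finger_force: 0.0
scene [381 232  14  13 133] min [0.4286 0.0507 0.0451] max [0.4528 0.0737 0.0552]
scene [293 243  18  10 103] min [ 0.5367 -0.0699  0.0447] max [ 0.5503 -0.0415  0.056 ]
scene [353 245   8   5  17] min [0.4787 0.0183 0.0445] max [0.4913 0.03   0.0466]
scene [369 250  11   6  25] min [0.4795 0.0502 0.0446] max [0.4922 0.066  0.0475]
scene [384 254   9   5  16] min [0.4791 0.0774 0.0447] max [0.4909 0.0901 0.0464]
scene [393 257  11   6  29] min [0.4788 0.0947 0.0446] max [0.4915 0.1125 0.0473]
scene [295 274  19  21 289] min [ 0.6128 -0.0093  0.0447] max [0.6401 0.0154 0.0629]
scene brown min [ 0.574  -0.0727  0.0453] max [ 0.5941 -0.0544  0.0621]
side [271 199  22  20 307] min [ 0.6095 -0.0085  0.0452] max [0.6344 0.0174 0.0642]
side [345 201   2  18  24] min [ 0.5182 -0.0586  0.046 ] max [ 0.5408 -0.0199  0.0651]
side [357 208   4  12  35] min [ 0.5085 -0.0564  0.0451] max [ 0.5155 -0.0441  0.0588]
side [277 244   8   6  15] min [0.5753 0.0656 0.0445] max [0.5835 0.0761 0.0461]
side [320 247  36  44 370] min [0.476  0.0237 0.0446] max [0.4888 0.1121 0.0481]
side [272 254  10   5  14] min [0.5711 0.0843 0.0448] max [0.58   0.0974 0.0459]
side [357 269  20  18 260] min [0.4255 0.0529 0.0451] max [0.4484 0.0768 0.0568]
side brown min [ 0.5666 -0.0592  0.0452] max [ 0.5819 -0.0514  0.0594]
```

```bash
python3 -m handwheel '[{"translation":[-0.4,0,0],"twist":[0,0,0]},{"translation":[-0.4,0,0],"twist":[0,0,0]},{"translation":[-0.4,0,0],"twist":[0,0,0]},{"translation":[-0.4,0,0],"twist":[0,0,0]},{"translation":[-0.4,0,0],"twist":[0,0,0]},{"translation":[-0.4,0,0],"twist":[0,0,0]},{"translation":[-0.4,0,0],"twist":[0,0,0]},{"translation":[-0.4,0,0],"twist":[0,0,0]},{"translation":[-0.4,0,0],"twist":[0,0,0]},{"translation":[-0.4,0,0],"twist":[0,0,0]},{"translation":[-0.4,0,0],"twist":[0,0,0]},{"translation":[-0.4,0,0],"twist":[0,0,0]},{"translation":[-0.4,0,0],"twist":[0,0,0]},{"translation":[-0.4,0,0],"twist":[0,0,0]},{"translation":[-0.4,0,0],"twist":[0,0,0]},{"translation":[-0.4,0,0],"twist":[0,0,0]},{"translation":[-0.4,0,0],"twist":[0,0,0]},{"translation":[0,0,0],"twist":[0,0,0]}]'
python3 - <<'E'
from h import *
from cell import optics
p,d=optics.grab_frame("scene")
cv2.imwrite("pics/s3.png",cv2.resize(p[150:340,140:460],None,fx=2.4,fy=2.4)[...,::-1])
E
```

```text
clock: 8.98
eef_pos: [0.5253, -0.1669, 0.0466]
tool_rot: [2.218, 2.222, 0.0]
wrist_force: [-0.7, 0.1, 0.3]
finger_gap: 0.138
finger_force: 0.0
```

View pics/s3.png

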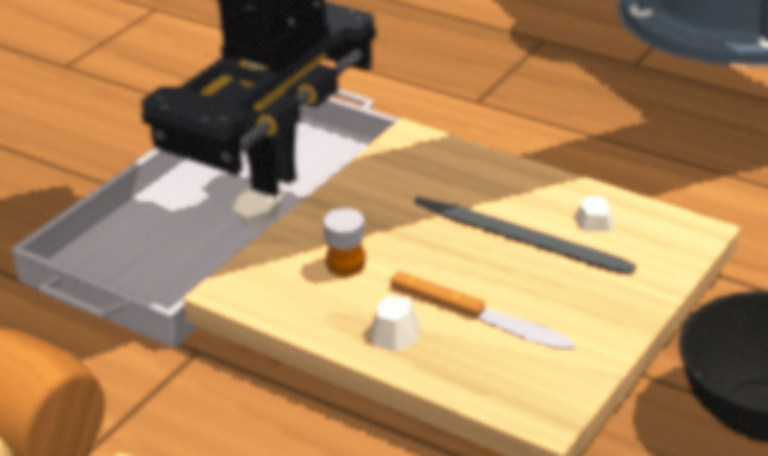

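The long chip (at 257,207 in the crop) has gone over the edge and may be leaning on the tray rim. I'll push a bit further, lift, and move to the thick chip's lane.

```bash
python3 -m handwheel '[{"translation":[-0.4,0,0],"twist":[0,0,0]},{"translation":[-0.4,0,0],"twist":[0,0,0]},{"translation":[-0.4,0,0],"twist":[0,0,0]},{"translation":[-0.4,0,0],"twist":[0,0,0]},{"translation":[0,0,-1],"twist":[0,0,0]},{"translation":[0,0,-1],"twist":[0,0,0]},{"translation":[0,0,-1],"twist":[0,0,0]},{"translation":[0,0,-1],"twist":[0,0,0]},{"translation":[0,0,-1],"twist":[0,0,0]},{"translation":[0.9,0.39,0],"twist":[0,0,0]},{"translation":[0.9,0.39,0],"twist":[0,0,0]},{"translation":[0.9,0.39,0],"twist":[0,0,0]},{"translation":[0.9,0.39,0],"twist":[0,0,0]}]'; python3 -m handwheel '[{"translation":[0.98,0.39,0],"twist":[0,0,0]},{"translation":[0.98,0.39,0],"twist":[0,0,0]},{"translation":[0.98,0.39,0],"twist":[0,0,0]},{"translation":[0.98,0.39,0],"twist":[0,0,0]},{"translation":[0.98,0.39,0],"twist":[0,0,0]},{"translation":[0.98,0.39,0],"twist":[0,0,0]},{"translation":[0.98,0.39,0],"twist":[0,0,0]},{"translation":[0.98,0.39,0],"twist":[0,0,0]},{"translation":[0.98,0.39,0],"twist":[0,0,0]},{"translation":[0,0,0],"twist":[0,0,0]}]'
python3 - <<'E'
from h import *
from cell import optics
p,d=optics.grab_frame("side")
cv2.imwrite("pics/s4.png",cv2.resize(p[110:350,200:510],None,fx=2.4,fy=2.4)[...,::-1])
E
python3 w.py
```

```text
clock: 10.12
eef_pos: [0.5561, -0.1248, 0.1469]
tool_rot: [2.219, 2.223, 0.0]
wrist_force: [0.8, -0.4, -0.6]
finger_gap: 0.14
finger_force: 0.0
clock: 10.95
eef_pos: [0.6269, 0.0547, 0.1466]
tool_rot: [2.215, 2.228, 0.004]
wrist_force: [-0.1, -0.5, 0.7]
finger_gap: 0.135
finger_force: 0.0
scene [381 233  13  12 124] min [0.4308 0.0521 0.0449] max [0.4532 0.0733 0.055 ]
scene [370 250   8   6  19] min [0.4786 0.0523 0.0446] max [0.4921 0.065  0.0469]
scene [379 252   7   7  16] min [0.4797 0.0654 0.0447] max [0.492  0.078  0.0464]
scene [392 256   8   7  18] min [0.4787 0.0898 0.0445] max [0.4896 0.1058 0.0475]
scene [295 274  19  20 270] min [ 0.6136 -0.008   0.045 ] max [0.6403 0.0151 0.0628]
scene brown min [ 0.5734 -0.0743  0.0456] max [ 0.5935 -0.0545  0.0621]
side [271 199  22  20 313] min [ 0.6092 -0.0086  0.0451] max [0.6354 0.0176 0.0644]
side [274 248   7   6  15] min [0.5773 0.0761 0.0446] max [0.5846 0.0863 0.0468]
side [320 260  26  31 241] min [0.4759 0.053  0.0447] max [0.4887 0.1129 0.048 ]
side [358 269  19  17 257] min [0.4251 0.0527 0.0453] max [0.4483 0.0767 0.0571]
side brown min [ 0.5662 -0.0694  0.0576] max [ 0.5734 -0.056   0.0643]
side brown min [ 0.563  -0.0709  0.0475] max [ 0.5805 -0.052   0.0595]
```

View pics/s4.png

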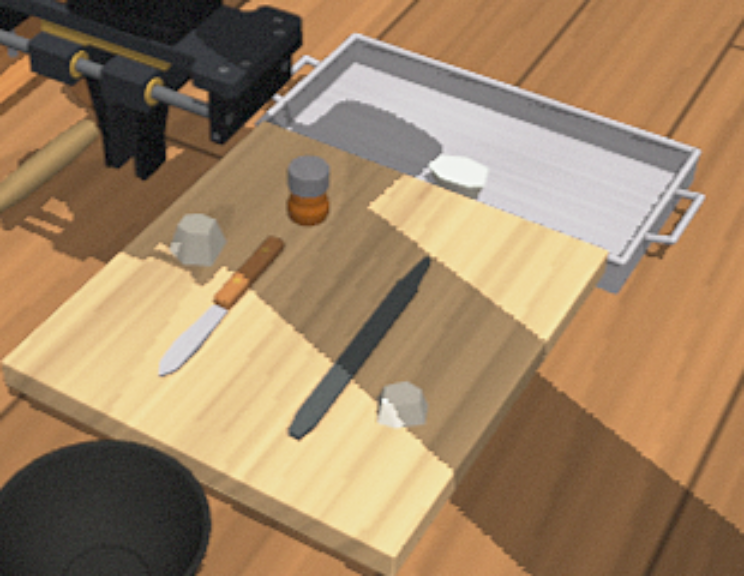

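The long chip is in the tray at (458,172) in the crop, and nothing else has moved. Next is the thick chip.

```bash
python3 -m handwheel '[{"translation":[0,0,1],"twist":[0,0,0]},{"translation":[0,0,1],"twist":[0,0,0]},{"translation":[0,0,1],"twist":[0,0,0]},{"translation":[0,0,1],"twist":[0,0,0]},{"translation":[0,0,0.7],"twist":[0,0,0]},{"translation":[0,0,0.3],"twist":[0,0,0]},{"translation":[-0.4,0,0],"twist":[0,0,0]},{"translation":[-0.4,0,0],"twist":[0,0,0]},{"translation":[-0.4,0,0],"twist":[0,0,0]},{"translation":[-0.4,0,0],"twist":[0,0,0]},{"translation":[-0.4,0,0],"twist":[0,0,0]},{"translation":[-0.4,0,0],"twist":[0,0,0]},{"translation":[-0.4,0,0],"twist":[0,0,0]},{"translation":[-0.4,0,0],"twist":[0,0,0]},{"translation":[-0.4,0,0],"twist":[0,0,0]},{"translation":[0,0,0],"twist":[0,0,0]}]'; python3 w.py
```

```text
clock: 12.43
eef_pos: [0.626, -0.0221, 0.0466]
tool_rot: [2.219, 2.223, -0.0]
wrist_force: [-0.6, 0.2, -0.1]
finger_gap: 0.132
finger_force: 0.0
scene [380 233  15  12 127] min [0.4305 0.0509 0.0447] max [0.4542 0.0742 0.0549]
scene [393 257  11   6  28] min [0.4799 0.0936 0.0446] max [0.4902 0.1119 0.0462]
side [300 184   7  18  88] min [ 0.609  -0.0592  0.0453] max [ 0.6204 -0.0361  0.0639]
side [269 255   9   4  14] min [0.5729 0.0897 0.0446] max [0.5832 0.0983 0.0461]
side [320 256  29  36 281] min [0.476  0.0456 0.0446] max [0.4886 0.1129 0.048 ]
side [357 269  20  17 268] min [0.4249 0.0533 0.0449] max [0.4482 0.0773 0.0568]
side brown min [ 0.5637 -0.0715  0.0443] max [ 0.5825 -0.0513  0.0586]
```

```bash
python3 -m handwheel '[{"translation":[-0.4,0,0],"twist":[0,0,0]},{"translation":[-0.4,0,0],"twist":[0,0,0]},{"translation":[-0.4,0,0],"twist":[0,0,0]},{"translation":[-0.4,0,0],"twist":[0,0,0]},{"translation":[-0.4,0,0],"twist":[0,0,0]},{"translation":[-0.4,0,0],"twist":[0,0,0]},{"translation":[-0.4,0,0],"twist":[0,0,0]},{"translation":[-0.4,0,0],"twist":[0,0,0]},{"translation":[-0.4,0,0],"twist":[0,0,0]},{"translation":[-0.4,0,0],"twist":[0,0,0]},{"translation":[-0.4,0,0],"twist":[0,0,0]},{"translation":[-0.4,0,0],"twist":[0,0,0]},{"translation":[-0.4,0,0],"twist":[0,0,0]},{"translation":[-0.4,0,0],"twist":[0,0,0]},{"translation":[-0.4,0,0],"twist":[0,0,0]},{"translation":[-0.4,0,0],"twist":[0,0,0]},{"translation":[-0.4,0,0],"twist":[0,0,0]},{"translation":[-0.4,0,0],"twist":[0,0,0]},{"translation":[-0.4,0,0],"twist":[0,0,0]},{"translation":[0,0,0],"twist":[0,0,0]}]'; python3 -m handwheel '[{"translation":[-0.4,0,0],"twist":[0,0,0]},{"translation":[-0.4,0,0],"twist":[0,0,0]},{"translation":[-0.4,0,0],"twist":[0,0,0]},{"translation":[0,0,0],"twist":[0,0,0]},{"translation":[0,0,-1],"twist":[0,0,0]},{"translation":[0,0,-1],"twist":[0,0,0]},{"translation":[0,0,-1],"twist":[0,0,0]},{"translation":[0,0,-1],"twist":[0,0,0]},{"translation":[0,0,-1],"twist":[0,0,0]},{"translation":[0.9,-0.6,0],"twist":[0,0,0]},{"translation":[0.9,-0.6,0],"twist":[0,0,0]},{"translation":[0.9,-0.6,0],"twist":[0,0,0]},{"translation":[0.9,-0.6,0],"twist":[0,0,0]},{"translation":[0,0,0],"twist":[0,0,0]}]'
```

```text
clock: 14.2
eef_pos: [0.6265, -0.1743, 0.0466]
tool_rot: [2.219, 2.222, -0.0]
wrist_force: [-0.0, -0.8, 0.6]
finger_gap: 0.138
finger_force: 0.0
clock: 15.37
eef_pos: [0.5743, -0.1203, 0.1463]
tool_rot: [-2.211, -2.223, 0.002]
wrist_force: [-0.9, 0.4, 0.4]
finger_gap: 0.142
finger_force: 0.0
```

```bash
python3 -m handwheel '[{"translation":[0.95,-0.56,0],"twist":[0,0,0]},{"translation":[0.95,-0.56,0],"twist":[0,0,0]},{"translation":[0.95,-0.56,0],"twist":[0,0,0]},{"translation":[0.95,-0.56,0],"twist":[0,0,0]},{"translation":[0.95,-0.56,0],"twist":[0,0,0]},{"translation":[0.95,-0.56,0],"twist":[0,0,0]},{"translation":[0.95,-0.56,0],"twist":[0,0,0]},{"translation":[0.95,-0.56,0],"twist":[0,0,0]},{"translation":[0.95,-0.56,0],"twist":[0,0,0]},{"translation":[0.95,-0.56,0],"twist":[0,0,0]},{"translation":[0.95,-0.56,0],"twist":[0,0,0]},{"translation":[0.95,-0.56,0],"twist":[0,0,0]},{"translation":[0,0,0],"twist":[0,0,0]},{"translation":[0,0,0],"twist":[0,0,0]}]'
python3 - <<'E'
from h import *
from cell import optics
p,d=optics.grab_frame("scene"); X=cloud(d,optics.get_calibration("scene"))
cv2.imwrite("pics/s5.png",cv2.resize(p[150:340,140:460],None,fx=2.4,fy=2.4)[...,::-1])
E
python3 w.py
```

```text
clock: 16.53
eef_pos: [0.4432, 0.1036, 0.1468]
tool_rot: [2.215, 2.227, 0.001]
wrist_force: [-0.2, -0.1, 0.2]
finger_gap: 0.137
finger_force: 0.0
scene [381 233  14  12 121] min [0.4298 0.0519 0.0448] max [0.4526 0.0733 0.0553]
scene brown min [ 0.5735 -0.0738  0.0456] max [ 0.5937 -0.0545  0.0616]
side [269 254  10   8  18] min [0.5727 0.0885 0.0445] max [0.5797 0.1049 0.0461]
side [358 269  19  18 260] min [0.4255 0.0531 0.0451] max [0.449  0.077  0.0568]
side [320 274  17  18 132] min [0.476  0.0829 0.0446] max [0.4886 0.1146 0.0477]
```

View pics/s5.png

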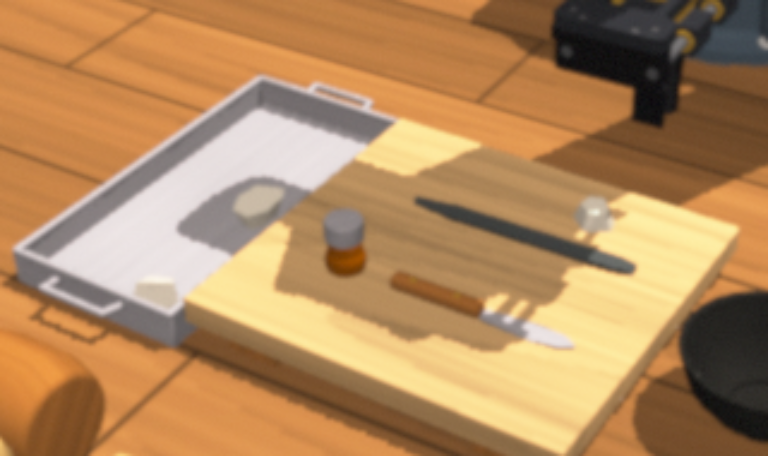

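The thick chip (155,290) and long chip (258,203) are both in the tray, and the tools haven't moved. Last is the small chip.

```bash
python3 -m handwheel '[{"translation":[0.2,-0.2,0.6],"twist":[0,0,0]},{"translation":[0,0,1],"twist":[0,0,0]},{"translation":[0,0,1],"twist":[0,0,0]},{"translation":[0,0,1],"twist":[0,0,0]},{"translation":[0,0,1],"twist":[0,0,0]},{"translation":[0,0,0.45],"twist":[0,0,0]},{"translation":[-0.4,0,0],"twist":[0,0,0]},{"translation":[-0.4,0,0],"twist":[0,0,0]},{"translation":[-0.4,0,0],"twist":[0,0,0]},{"translation":[-0.4,0,0],"twist":[0,0,0]},{"translation":[-0.4,0,0],"twist":[0,0,0]},{"translation":[-0.4,0,0],"twist":[0,0,0]},{"translation":[-0.4,0,0],"twist":[0,0,0]},{"translation":[-0.4,0,0],"twist":[0,0,0]},{"translation":[-0.4,0,0],"twist":[0,0,0]},{"translation":[0,0,0],"twist":[0,0,0]}]'; python3 w.py
```

```text
clock: 18.02
eef_pos: [0.4394, 0.0338, 0.0456]
tool_rot: [2.219, 2.223, 0.0]
wrist_force: [-0.3, -0.2, -0.3]
finger_gap: 0.134
finger_force: 0.0
scene [356 229   9   8  47] min [0.4421 0.0011 0.0449] max [0.4566 0.0226 0.0573]
scene [378 253  10   6  23] min [0.4798 0.0674 0.0445] max [0.4912 0.0817 0.0469]
scene brown min [ 0.573  -0.0742  0.0448] max [ 0.5944 -0.054   0.0617]
side [281 242   7   9  18] min [0.5718 0.0597 0.0446] max [0.5816 0.075  0.0467]
side [271 251   7  13  20] min [0.5726 0.0849 0.0445] max [0.5838 0.1071 0.0469]
side [374 250   4  15  30] min [0.4335 0.0124 0.0447] max [0.4481 0.0451 0.0629]
side [388 254   5  10  38] min [0.4225 0.0057 0.0449] max [0.4286 0.0189 0.0546]
side [320 259  29  32 273] min [0.4761 0.0488 0.0445] max [0.4887 0.1132 0.0482]
```

```bash
python3 -m handwheel '[{"translation":[-0.4,0,0],"twist":[0,0,0]},{"translation":[-0.4,0,0],"twist":[0,0,0]},{"translation":[-0.4,0,0],"twist":[0,0,0]},{"translation":[-0.4,0,0],"twist":[0,0,0]},{"translation":[-0.4,0,0],"twist":[0,0,0]},{"translation":[-0.4,0,0],"twist":[0,0,0]},{"translation":[-0.4,0,0],"twist":[0,0,0]},{"translation":[-0.4,0,0],"twist":[0,0,0]},{"translation":[-0.4,0,0],"twist":[0,0,0]},{"translation":[-0.4,0,0],"twist":[0,0,0]},{"translation":[-0.4,0,0],"twist":[0,0,0]},{"translation":[-0.4,0,0],"twist":[0,0,0]},{"translation":[-0.4,0,0],"twist":[0,0,0]},{"translation":[-0.4,0,0],"twist":[0,0,0]},{"translation":[0,0,0],"twist":[0,0,0]}]'; python3 w.py | grep side
```

```text
clock: 19.37
eef_pos: [0.4401, -0.0784, 0.0456]
tool_rot: [2.219, 2.222, 0.001]
wrist_force: [-0.5, -0.6, 0.9]
finger_gap: 0.137
finger_force: 0.0
side [406 207   4  15  37] min [ 0.434  -0.1007  0.0451] max [ 0.4486 -0.0679  0.065 ]
side [418 209   5  12  40] min [ 0.4224 -0.1084  0.045 ] max [ 0.4299 -0.0934  0.0557]
side [320 232  48  60 496] min [ 0.4762 -0.0148  0.0446] max [0.489  0.1112 0.048 ]
side [282 241   7   8  20] min [0.573  0.0579 0.0445] max [0.5823 0.0701 0.0458]
side [270 248  14   9  34] min [0.5709 0.0756 0.0445] max [0.5845 0.0951 0.0468]
side [268 257   7   5  14] min [0.5724 0.0953 0.0446] max [0.5792 0.1062 0.0466]
side brown min [ 0.5634 -0.0711  0.0447] max [ 0.584  -0.0512  0.064 ]
```

Still centred. I'll sweep it over the edge, lift, back off, and take a top-down check of the tray.

```bash
python3 -m handwheel '[{"translation":[-0.4,0,0],"twist":[0,0,0]},{"translation":[-0.4,0,0],"twist":[0,0,0]},{"translation":[-0.4,0,0],"twist":[0,0,0]},{"translation":[-0.4,0,0],"twist":[0,0,0]},{"translation":[-0.4,0,0],"twist":[0,0,0]},{"translation":[-0.4,0,0],"twist":[0,0,0]},{"translation":[-0.4,0,0],"twist":[0,0,0]},{"translation":[-0.4,0,0],"twist":[0,0,0]},{"translation":[-0.4,0,0],"twist":[0,0,0]},{"translation":[-0.4,0,0],"twist":[0,0,0]},{"translation":[-0.4,0,0],"twist":[0,0,0]},{"translation":[-0.4,0,0],"twist":[0,0,0]},{"translation":[-0.4,0,0],"twist":[0,0,0]},{"translation":[-0.4,0,0],"twist":[0,0,0]},{"translation":[-0.4,0,0],"twist":[0,0,0]},{"translation":[0,0,0],"twist":[0,0,0]}]'; python3 -m handwheel '[{"translation":[0,0,-1],"twist":[0,0,0]},{"translation":[0,0,-1],"twist":[0,0,0]},{"translation":[0,0,-1],"twist":[0,0,0]},{"translation":[0,0,-1],"twist":[0,0,0]},{"translation":[0,0,-1],"twist":[0,0,0]},{"translation":[0,0,-1],"twist":[0,0,0]},{"translation":[0,0,-1],"twist":[0,0,0]},{"translation":[-1,0,0],"twist":[0,0,0]},{"translation":[-1,0,0],"twist":[0,0,0]},{"translation":[-1,0,0],"twist":[0,0,0]},{"translation":[-1,0,0],"twist":[0,0,0]},{"translation":[-1,0,0],"twist":[0,0,0]},{"translation":[-1,0,0],"twist":[0,0,0]},{"translation":[-1,0,0],"twist":[0,0,0]},{"translation":[-1,0,0],"twist":[0,0,0]},{"translation":[-1,0,0],"twist":[0,0,0]},{"translation":[-1,0,0],"twist":[0,0,0]},{"translation":[0,0,0],"twist":[0,0,0]}]'
python3 - <<'E'
from h import *
from cell import optics
p,d=optics.grab_frame("side"); q,e=optics.grab_frame("scene"); 
for P,D,n in((p,d,"side"),(q,e,"scene")):
    X=cloud(D,optics.get_calibration(n)); m=(X[...,0]>.37)&(X[...,0]<.68)&(X[...,1]<-.158)&(X[...,1]>-.27)&(X[...,2]>.009)&(D>0)
    k,l,s,_=cv2.connectedComponentsWithStats(m.astype('u1'))
    for i in range(1,k):
        if s[i,4]>30: Q=X[l==i]; print(n,s[i],np.percentile(Q,2,0).round(3),np.percentile(Q,98,0).round(3))
a=cv2.resize(p[110:350,200:510],(400,310));b=cv2.resize(q[150:340,140:460],(400,238))
cv2.imwrite("pics/s6.png",np.vstack([cv2.resize(p[110:350,200:510],(430,333)),cv2.resize(q[160:340,140:460],(430,242))])[...,::-1])
E
python3 w.py
```

```text
clock: 20.8
eef_pos: [0.4406, -0.1988, 0.0456]
tool_rot: [2.218, 2.222, 0.0]
wrist_force: [0.4, -0.5, -0.2]
finger_gap: 0.134
finger_force: 0.0
clock: 22.3
eef_pos: [0.4406, -0.4007, 0.1855]
tool_rot: [2.218, 2.22, -0.002]
wrist_force: [0.2, 0.3, 0.1]
finger_gap: 0.136
finger_force: 0.0
side [309 130  32  38 470] [ 0.637 -0.266  0.011] [ 0.674 -0.165  0.035]
side [378 175  25  17 295] [ 0.499 -0.205  0.011] [ 0.538 -0.174  0.024]
side [460 178  27  45 250] [ 0.371 -0.268  0.011] [ 0.378 -0.161  0.033]
side [424 195  18  14 163] [ 0.419 -0.194  0.014] [ 0.448 -0.166  0.021]
scene [256 184  46  23 416] [ 0.373 -0.268  0.009] [ 0.38  -0.163  0.032]
scene [268 211  17  11 139] [ 0.421 -0.196  0.01 ] [ 0.449 -0.167  0.019]
scene [237 227  21  18 246] [ 0.499 -0.206  0.01 ] [ 0.541 -0.177  0.022]
scene [158 258  56  32 686] [ 0.647 -0.265  0.01 ] [ 0.676 -0.16   0.034]
scene [323 236   8   4  15] min [ 0.4804 -0.0431  0.0447] max [ 0.4918 -0.031   0.0463]
scene [351 243   8   5  13] min [0.4798 0.0099 0.0446] max [0.4882 0.0248 0.0467]
scene [358 247  13   6  24] min [0.48   0.0282 0.0446] max [0.4908 0.0508 0.0472]
scene [395 257   6   5  15] min [0.4804 0.0969 0.0446] max [0.4917 0.1053 0.0482]
scene brown min [ 0.5776 -0.0726  0.0453] max [ 0.5932 -0.0551  0.0625]
side [320 222  56  69 492] min [ 0.4766 -0.0429  0.0446] max [0.4894 0.111  0.048 ]
side brown min [ 0.5754 -0.0577  0.0521] max [ 0.5872 -0.0529  0.0631]
side brown min [ 0.5651 -0.0611  0.0441] max [ 0.58   -0.0502  0.0578]
```

View pics/s6.png

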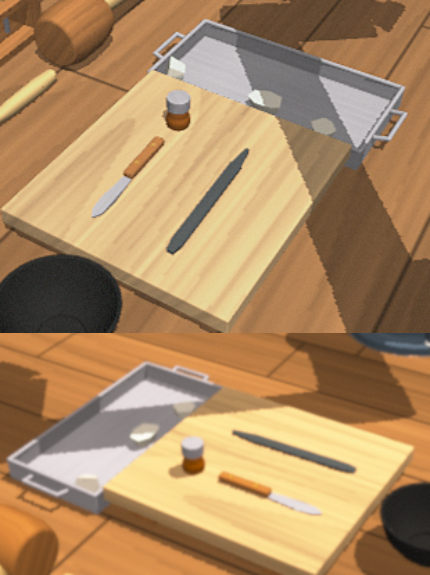

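All three chips are in the tray, at (178,68), (265,99) and (322,126) in the upper view. The board holds only the tools and jar, unmoved, and the arm is clear.

```bash
python3 -c "
from cell import order; print(order.job_done())"
```

```text
the job is handed in; nothing more can be done
None
```

All three chips are swept into the waste tray, and the rasp, spatula, jar and bowl are where they were; the job was handed in at about 22 s of the 51 s allowed, and no verdict came back.

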